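Un-nest the top tote, turn it end for end and snap it onto the loaded tote

TASK

Draw the empty upper tote straight up out of the tote it is nested in, turn it end for end relative to the tote that holds the slide box, so that it stacks on that one instead of nesting down onto its contents, and set its feet into that tote's pockets. Press it down with a steady push of about 15 N until both end catches have snapped and it sits level and fully home, hold that push for about half a second, never push with more than 30 N, then let go. Leave the loaded tote with its contents, the other empty tote and everything else on the desk where they are.

Things in the scene. Friction and masses are not known exactly. Their poses are not given: they have to be found in the camera images.
- tote: Empty grey stack-nest tote to be moved, 162 x 68 x 78 high, about 0.13 kg; starts nested in nest_tote, same heading. Origin: centre of underside; x along its length, +x its card end, z up. The rim band (z 46 to 78) is 68 wide with upright sides: pinch across y, mid-length. Walls taper to a 46 wide floor. Feet at |x| 58 to 70: one at the card end, |y|<4; two at the plain end, |y| 15 to 23.
- tote_card (a point): Centre of the blank white card on the card end (+x) of the tote to be moved, 81 from its origin along x and 62 above its underside: shows which way round it is.
- full_tote: Loaded tote, same shape, axes and origin as tote; stands loose, holds slide box and eyepiece, stays put. Rim inside 156 x 62, top at z 78. Shoulders at z 60 inside the ends form pockets between ribs 13 high: one at the plain end (-x), |y|<6.4, two at the card end, |y| 12.6 to 25.4. A tote turned 180 degrees stands in them (2.4 play each side, 0.8 when home); the same way round it nests.
- seat (a point): Point on the loaded tote's axis, 60 above its underside: where the stacked tote's origin lies when fully home (headings then 180 degrees apart). At each end a sprung catch leans over the shoulder; the feet meet the catches about 10 above home, a push of 5 to 11 N drives past them, then they snap in and hold. Unsnapped or off the pockets the tote stays 5 or more too high.
- nest_tote: Empty grey tote, same moulding, under the one to be moved; stands loose on the desk and stays there. While nested, tote sits 32 above it and 32 of its rim band shows above this one's rim (top at z 78). The play between them is about 1.5 on each side; draw straight up by 80 or more to be clear.
- slide_box: Pale wooden slide box 71 x 31 x 39 high lying in the loaded tote; origin centre of underside.
- eyepiece: Black eyepiece, 29 across, 40 high, standing in the loaded tote; origin centre of underside.
- oil_bottle: Amber bottle, 28 across, 62 high, on the desk; bystander; origin centre of underside.
- objective_can: Clear can with black cap, 37 across, 58 high, on the desk; bystander; origin centre of underside.
- petri_dish: Clear covered dish, 94 across, 17 high, on the desk; bystander; origin centre of underside.
- tissue_box: Cardboard lens-tissue box 110 x 60 x 45 high, a tissue showing 25 above; bystander; origin centre of underside.
- specimen_jar: Clear jar with white lid, 62 across, 84 high; bystander; origin centre of underside.
There are look-alikes about, which are no part of the job. Leave any blue look-alike of the full_tote alone. What is shaped like the tote but red is not meant.

How it is judged:
On the way, in this order (a step that is already met when the one before it is completed fails the run):
1. the upper tote is drawn up clear of the tote it was nested in (z of tote in the frame of nest_tote above 0.08 m), for 0.1 s.
2. turned end for end, its feet have entered the pockets of the loaded tote (x of tote_card in the frame of full_tote below -0.07 m and horizontal distance between tote and seat below 0.008 m and z of tote in the frame of full_tote below 0.072 m), for 0.1 s.
3. it is pressed home with a steady push (10 to 21 N between the two totes for 0.4 s) (x of tote_card in the frame of full_tote below -0.07 m and z of tote in the frame of full_tote below 0.0625 m and contact force between tote and full_tote between 10 and 21 N), for 0.4 s.
At the end, for the whole second after the job is handed in: Tote turned end for end on the loaded tote: origin within 6 mm sideways and +2.5/-3 mm in height of the seat point, level with that tote to 0.025 rad, at rest. Both standing totes upright within 25 mm of their start (loaded one level to 0.03 rad); slide box and eyepiece on its floor (within 8 mm) (x of tote_card in the frame of full_tote below -0.07 m and horizontal distance between tote and seat below 0.006 m and z of tote in the frame of full_tote between 0.057 and 0.0625 m and angle between the z axis of tote and the z axis of full_tote, either way round below 0.025 rad and angle between each of full_tote, nest_tote's own z axis and vertical below 0.03 rad and linear speed of tote below 0.01 m/s and distance of each of full_tote, nest_tote from where it was at the start of the episode below 0.025 m and z of each of slide_box, eyepiece in the frame of full_tote below 0.008 m); the robot touches nothing.
It fails at once if more than 30 N between the moved tote and the loaded tote (it would crack the catches) (contact force between tote and full_tote above 30 N).
It fails at once if the tote presses on the slide box or the eyepiece with more than 2 N (contact force between tote and slide_box above 2 N or contact force between tote and eyepiece above 2 N).
It fails at once if a bystander on the desk is shifted by more than 20 mm (distance of any of oil_bottle, objective_can, petri_dish, tissue_box, specimen_jar from where it was at the start of the episode above 0.02 m).
It fails at once if one of the two standing totes is shifted or lifted by more than 30 mm (distance of any of full_tote, nest_tote from where it was at the start of the episode above 0.03 m).
It also fails if it takes over 51 s, if anything falls off the work surface, if the arm or the gripper's body presses on something with over 40 N, if the wrist force passes 120 N, or if a joint passes its speed limit or range.

ROBOT

A 6-joint arm with a two-finger parallel gripper is mounted at the origin on the work surface. World frame = base frame: x ahead of the robot, y to its left, z up, the work surface at z = 0. Lengths are in m, angles in rad, forces in N, time in s.
With the tool pointing down it reaches from about 0.325 to 0.75 m from the base axis. Payload 7.6 kg.
Tool frame: the origin (TCP) lies at the centre of the arm's flange, where the gripper is bolted on; the fingertips stand 173 mm ahead of it and the grasp point (between the pads) lies 155 mm ahead of it (robot.pinch_z is the distance from the TCP to the grasp point, in m); z points along the fingers, y is the line along which they close (so a half turn about z gives the same grasp; the last joint's range is limited). The gripper opens to 85 mm and grips with 20 to 120 N. Pads are 22 mm wide; open, the fingers measure 114 mm over their backs; the gripper's body (76 mm by 85 mm) begins 54 mm behind the grasp point. The pads swing forward as they close: fully open they stand 13 mm farther back than shut.
Start: joints at [1.14, 0.052, 1.401, -0, 1.689, -0.07], TCP at [0.185, 0.491, 0.405] pointing down, gripper open.
Joint ranges: [-2.9, 2.9], [-0.91, 2.17], [0.12, 2.37], [-1.06, 4.2], [0.26, 2.73], [-2.93, 2.93]. Speed limits (rad/s): [2.57, 2.57, 3.01, 3.14, 3.14, 3.14].

INTERFACE

Orientations are given as a unit quaternion [x, y, z, w].
In Python, from bench import monitor, camera, robot gives the robot as it stands.
- The arm moves only by the shell command python3 -m crank 'ROWS' [FORCE]. ROWS is JSON, a list of rows, each an object with "offset": the shift along the world's x, y, z in mm, a list of three; "turn": the turn, a rotation vector about the world's x, y, z in degrees, a list of three; "gripper": the opening, from 0 (shut) to 1 (fully open). In form: [{"offset": [tx, ty, tz], "turn": [wx, wy, wz], "gripper": gripper}, ...]. A call has 1 to 8 rows; each row is the pose to reach, as a shift and turn from the pose commanded when the call began; what a row does not reach only later rows make up. A row lasts 1/10 s, in which the tool goes at most 50 mm and 8.59 degrees, less where a joint would pass 70% of its speed; a pose out of reach is approached as far as the arm can. A call with a gripper value outside its range is refused whole. The fingers move at their own pace and stop on an object; FORCE is the grip in N (left out, the last holds). Time passes only in rows, so rows that repeat a pose let the fingers close. It gives the time, the measured TCP pose, the force, the opening and the grip force at its end, in the units of the state.
- monitor.state(): the state, without advancing time (a new reading comes with each control period).
- camera(name): name is "side" or "top" or "wrist"; returns a dict with "frame" (400x640x3 uint8, blue, green, red), "intrinsics" (3x3 intrinsics, pixels), "R" (3x3) and "t" (3): a world point X has camera coordinates R X + t; the wrist camera has in their place "hand_eye" (4x4, takes a point from camera to tool coordinates, whose origin is the TCP and whose axes are the flange's). Camera axes: x right, y down, z forward; pixel columns grow to the right and rows downward; lengths in m; the calibration is good to about 2 mm. A picture is of the moment at which its call begins: read the wrist's pose just before it. There is no depth.
- robot.sign_off(): hands the job in; it is judged then, once.
The state is a dict: "time": time; "joint_pos": joint angles; "joint_vel": joint speeds; "joint_torque": joint torques, N m; "tool_pos": TCP position; "tcp_rot": TCP orientation; "ft_force": force on the tool from outside, world axes, zero at the start; "torque": the same for the moment, N m; "finger_gap": finger opening in m; "finger_force": force on a finger pad.
Only numpy, scipy, OpenCV 4.12 (cv2) and the standard library are available. Lean on these libraries where they do the work, as an engineer would, in place of code of your own. Each camera call takes 0.05 s, during which the arm holds its last target. There are 200 camera calls.

## Working session

There is one attempt and no reset: what is moved stays moved. The work goes in short steps, Python scripts to look and compute and a shell command to move; the robot and the scene stay as the last step left them, time stands still between calls to the robot, and variables do not carry over. Pictures are saved under pics/ and viewed, at most 10 in all, crops included, and the job is handed in when it is done.

```bash
mkdir -p pics; python3 - <<'E'
from bench import monitor,camera,robot
import cv2,numpy as np
s=monitor.state();print(s['time'],s['tool_pos'],s['tcp_rot'],s['ft_force'],s['finger_gap'])
for n in('top','side'):
    c=camera(n);cv2.imwrite(f'pics/{n}0.png',c['frame']);np.savez(f'{n}0.npz',K=c['intrinsics'],R=c['R'],t=c['t'])
    print(n,c['intrinsics'],c['R'],c['t'],-c['R'].T@c['t'])
E
```

```text
0.0 [0.18530199 0.49117529 0.40385569] [ 1.79412817e-01  9.83773549e-01 -7.77742248e-04 -2.03678635e-04] [ 0.97852891  0.51077004 -0.10875881] 0.0850975928178596
top [[362.83005592   0.         321.02375002]
 [  0.         362.83005592 197.12226479]
 [  0.           0.           1.        ]] [[-0.02441425 -0.99964202  0.01094408]
 [-0.99889851  0.02395436 -0.04034801]
 [ 0.0400714  -0.01191709 -0.99912575]] [-0.05486211  0.50293476  1.06695544] [ 0.45828696 -0.05417494  1.08691549]
side [[413.78009029   0.         320.10728863]
 [  0.         413.78009029 198.17149342]
 [  0.           0.           1.        ]] [[ 0.6951983  -0.71880091  0.00495766]
 [-0.40635721 -0.39868449 -0.82214627]
 [ 0.59293603  0.56954011 -0.56925471]] [-0.40877365  0.25083669  0.70586182] [-0.03242286 -0.5958388   0.61006618]
```

View pics/top0.png

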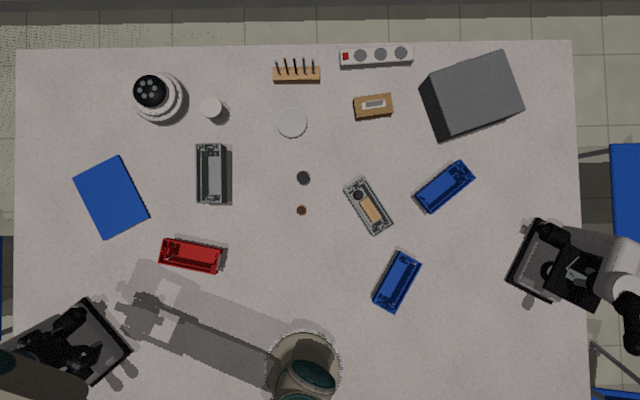

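View pics/side0.png

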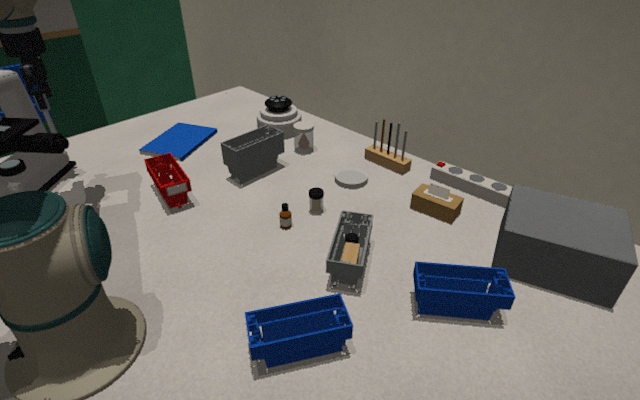

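The top view shows the nested grey totes at about (212,173) and the loaded tote at about (368,206). Blue and red are look-alikes. I'll zoom in on both to find the ends and headings.

```bash
python3 - <<'E'
import cv2,numpy as np
t=cv2.imread('pics/top0.png');s=cv2.imread('pics/side0.png')
def z(i,x,y,w,h,f=(400,300)):return cv2.resize(i[y:y+h,x:x+w],f,interpolation=cv2.INTER_CUBIC)
cv2.imwrite('pics/z0.png',np.vstack([np.hstack([z(t,162,133,100,75),z(t,318,168,100,75)]),np.hstack([z(s,204,116,100,75),z(s,302,210,100,75)])]))
E
```

```text
(no output)
```

View pics/z0.png

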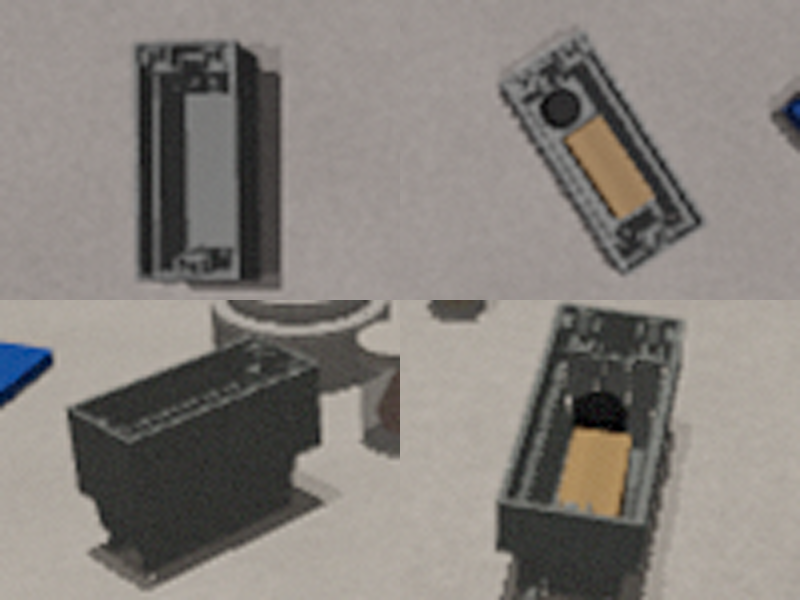

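The tote's rim corners are at roughly (196,144),(221.5,143.5),(222.5,202.5),(196.5,202.5) in the top view. The loaded tote's are at (343,187),(363,175),(393,223),(374,235). Neither near end shows a card, so both card ends face away (+x). The two-pocket rib pattern at the loaded tote's far end agrees.

```bash
cat >h.py <<'E'
import numpy as np,cv2
from scipy.spatial.transform import Rotation as Ro
from scipy.optimize import least_squares
def cam(n):
    from bench import monitor,camera
    s=monitor.state();c=camera(n);K=np.array(c['intrinsics'])
    if n=='wrist':
        T=np.eye(4);T[:3,:3]=Ro.from_quat(s['tcp_rot']).as_matrix();T[:3,3]=s['tool_pos']
        M=np.linalg.inv(T@np.array(c['hand_eye']));R,t=M[:3,:3],M[:3,3]
    else:R,t=np.array(c['R']),np.array(c['t'])
    return c['frame'],K,R,t
def plane(px,z,K,R,t):
    px=np.atleast_2d(px).astype(float);d=np.c_[px,np.ones(len(px))]@np.linalg.inv(K).T@R
    o=-R.T@t;return o+d*((z-o[2])/d[:,2])[:,None]
def proj(X,K,R,t):
    p=(np.atleast_2d(X)@R.T+t)@K.T;return p[:,:2]/p[:,2:]
def rep(P):
    # corners in cyclic order, long sides between 1-2 and 3-0
    P=P[:,:2];e=(P[0]+P[1])/2-(P[2]+P[3])/2
    print('centre',P.mean(0).round(4),'len',np.linalg.norm(e).round(4),'wid',np.linalg.norm((P[1]+P[2]-P[0]-P[3])/2).round(4),'yaw',np.degrees(np.arctan2(e[1],e[0])).round(2))
E
python3 - <<'E'
from h import *
d=np.load('top0.npz');a=(d['K'],d['R'],d['t'])
rep(plane([(196,144),(221.5,143.5),(222.5,202.5),(196.5,202.5)],.110,*a))
rep(plane([(343,187),(363,175),(393,223),(374,235)],.078,*a))
from bench import camera
print(np.array(camera('wrist')['hand_eye']).round(3))
E
```

```text
centre [0.5696 0.2338] len 0.1588 wid 0.0691 yaw 0.04
centre [ 0.4738 -0.1971] len 0.158 wid 0.064 yaw 30.86
[[-0.    -0.956 -0.293  0.077]
 [ 1.    -0.     0.    -0.001]
 [-0.001 -0.293  0.956  0.03 ]
 [ 0.     0.     0.     1.   ]]
```

```bash
python3 -m crank '[{"offset":[385,-257,0],"turn":[0,0,20.7],"gripper":1},{"offset":[385,-257,0],"turn":[0,0,20.7],"gripper":1},{"offset":[385,-257,0],"turn":[0,0,20.7],"gripper":1},{"offset":[385,-257,0],"turn":[0,0,20.7],"gripper":1},{"offset":[385,-257,0],"turn":[0,0,20.7],"gripper":1},{"offset":[385,-257,0],"turn":[0,0,20.7],"gripper":1},{"offset":[385,-257,0],"turn":[0,0,20.7],"gripper":1},{"offset":[385,-257,0],"turn":[0,0,20.7],"gripper":1}]' && python3 -m crank '[{"offset":[15,-10,0],"turn":[0,0,0],"gripper":1},{"offset":[15,-10,0],"turn":[0,0,0],"gripper":1},{"offset":[15,-10,0],"turn":[0,0,0],"gripper":1}]'
python3 - <<'E'
from h import *
f,K,R,t=cam('wrist');cv2.imwrite('pics/w1.png',f);np.savez('w1.npz',K=K,R=R,t=t)
from bench import monitor;s=monitor.state();print(s['time'],s['tool_pos'],Ro.from_quat(s['tcp_rot']).as_matrix().round(3).tolist(),np.degrees(s['joint_pos']).round(1),s['ft_force'],K)
E
```

```text
time: 0.95
tool_pos: [0.5106, 0.2737, 0.4045]
tcp_rot: [-0.0, 1.0, 0.0, -0.0]
ft_force: [0.5, 0.6, -0.5]
finger_gap: 0.0852
finger_force: 0.0
time: 1.25
tool_pos: [0.5238, 0.2655, 0.4044]
tcp_rot: [-0.0, 1.0, 0.0, -0.001]
ft_force: [-1.1, 0.5, 0.9]
finger_gap: 0.0855
finger_force: 0.0
1.3 [0.52336301 0.26598692 0.40460283] [[-1.0, -0.002, -0.001], [-0.002, 1.0, 0.0], [0.001, 0.0, -1.0]] [ 23.3  13.1  69.2   0.   97.8 -66.8] [-0.84039683 -0.90406675 -0.34444668] [[310.38235996   0.         318.71576803]
 [  0.         310.38235996 193.94173637]
 [  0.           0.           1.        ]]
```

View pics/w1.png

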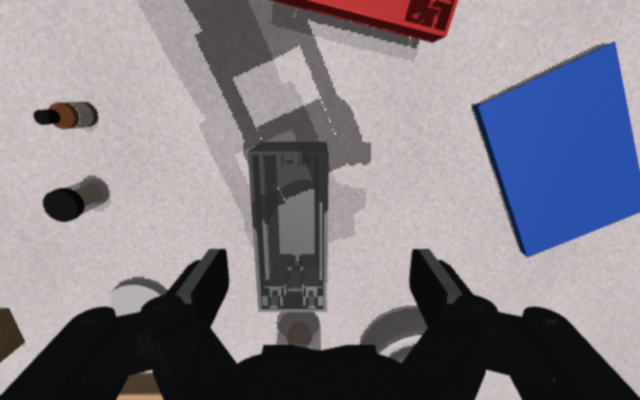

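The wrist view shows the tote spanning about (250–328, 153–310), with the two-pocket rib pattern at the image bottom (+x), so the card is at +x. I'll zoom in for the corners.

```bash
python3 - <<'E'
from h import *
f=cv2.imread('pics/w1.png');d=np.load('w1.npz');a=(d['K'],d['R'],d['t'])
rep(plane([(326,311),(258.5,310),(250,153),(328,153)],.110,*a))
A=cv2.resize(f[135:185,235:345],(800,364),interpolation=cv2.INTER_CUBIC)[:,:]
B=cv2.resize(f[285:317,235:345],(800,233),interpolation=cv2.INTER_CUBIC)
cv2.imwrite('pics/z1.png',cv2.convertScaleAbs(np.vstack([A,B]),alpha=1.3,beta=20))
E
```

```text
centre [0.5706 0.2391] len 0.1592 wid 0.0673 yaw -0.41
```

View pics/z1.png

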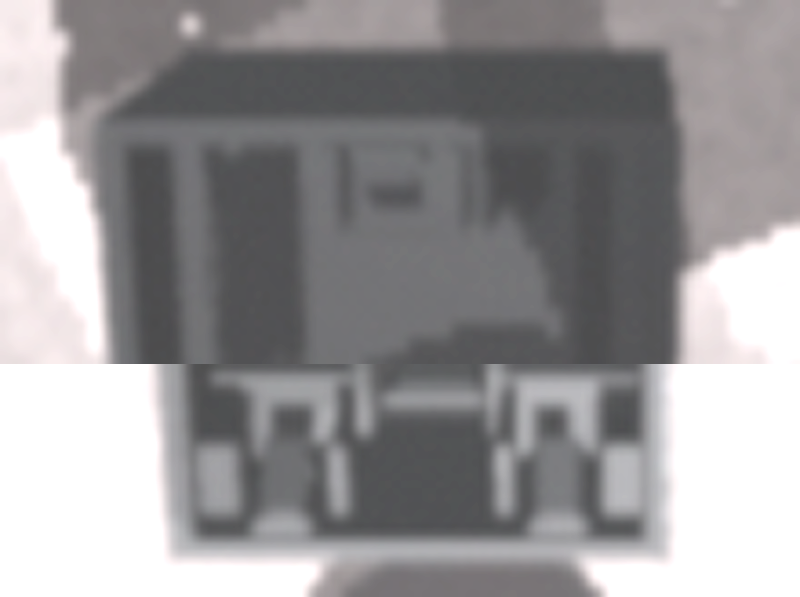

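```bash
python3 - <<'E'
from h import *
d=np.load('w1.npz');a=(d['K'],d['R'],d['t'])
P=plane([(326.5,311.3),(258.2,311.3),(248.2,151.2),(328.3,151.5)],.110,*a);rep(P);print(P.round(4))
E
```

```text
centre [0.5703 0.2388] len 0.1615 wid 0.0686 yaw -0.17
[[0.6511 0.273  0.11  ]
 [0.6511 0.2043 0.11  ]
 [0.4894 0.2049 0.11  ]
 [0.4897 0.2733 0.11  ]]
```

```bash
python3 -m crank '[{"offset":[47,-28,0],"turn":[0,0,-0.1],"gripper":1},{"offset":[47,-28,0],"turn":[0,0,-0.1],"gripper":1},{"offset":[47,-28,-45],"turn":[0,0,-0.1],"gripper":1},{"offset":[47,-28,-60],"turn":[0,0,-0.1],"gripper":1},{"offset":[47,-28,-60],"turn":[0,0,-0.1],"gripper":1},{"offset":[47,-28,-60],"turn":[0,0,-0.1],"gripper":1}]' 80
python3 - <<'E'
from h import *
f,K,R,t=cam('wrist');np.savez('w2.npz',K=K,R=R,t=t)
from bench import monitor;s=monitor.state();print(s['time'],s['tool_pos'],np.degrees(s['joint_pos']).round(1),s['ft_force'])
# predicted rim for candidate, drawn
for c,col in (((.5703,.2388),(0,255,0)),((.5696,.2338),(0,0,255))):
    X=[(c[0]+a*.081,c[1]+b*.034,.110) for a,b in((1,1),(1,-1),(-1,-1),(-1,1))]
    cv2.polylines(f,[proj(X,K,R,t).round().astype(int)],True,col)
cv2.imwrite('pics/w2.png',f)
E
```

```text
time: 1.9
tool_pos: [0.5706, 0.238, 0.3461]
tcp_rot: [-0.0, 1.0, 0.0, 0.0]
ft_force: [-0.2, -0.2, 0.1]
finger_gap: 0.0857
finger_force: 0.0
1.95 [0.57085328 0.23786136 0.34698943] [ 19.2  19.3  68.3   0.   92.2 -70.8] [-0.24750825 -0.25561779  0.76902402]
```

View pics/w2.png

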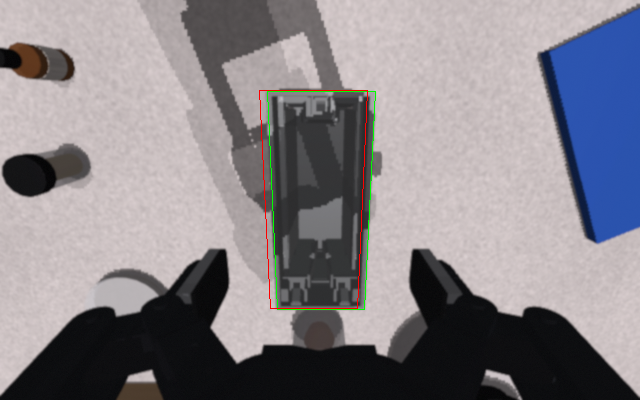

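The green outline matches (tote about y=0.2375), and the fingers straddle it evenly. Descending to grip.

```bash
python3 -m crank '[{"offset":[0,0,-45],"turn":[0,0,0],"gripper":1},{"offset":[0,0,-80],"turn":[0,0,0],"gripper":1},{"offset":[0,0,-94],"turn":[0,0,0],"gripper":1},{"offset":[0,0,-94],"turn":[0,0,0],"gripper":1},{"offset":[0,0,-94],"turn":[0,0,0],"gripper":1}]' 80 && python3 -m crank '[{"offset":[0,0,0],"turn":[0,0,0],"gripper":0.6},{"offset":[0,0,0],"turn":[0,0,0],"gripper":0.5},{"offset":[0,0,0],"turn":[0,0,0],"gripper":0.5},{"offset":[0,0,0],"turn":[0,0,0],"gripper":0.5},{"offset":[0,0,0],"turn":[0,0,0],"gripper":0.5},{"offset":[0,0,0],"turn":[0,0,0],"gripper":0.5},{"offset":[0,0,0],"turn":[0,0,0],"gripper":0.5}]' 80
```

```text
time: 2.45
tool_pos: [0.5717, 0.2375, 0.2534]
tcp_rot: [0.001, 1.0, 0.001, 0.002]
ft_force: [0.5, 0.9, -0.0]
finger_gap: 0.0852
finger_force: 0.0
time: 3.15
tool_pos: [0.5719, 0.2375, 0.2542]
tcp_rot: [0.001, 1.0, 0.001, 0.003]
ft_force: [1.2, 0.4, 7.4]
finger_gap: 0.0664
finger_force: 89.3
```

```bash
python3 -m crank '[{"offset":[0,0,5],"turn":[0,0,0],"gripper":0.5},{"offset":[0,0,15],"turn":[0,0,0],"gripper":0.5},{"offset":[0,0,30],"turn":[0,0,0],"gripper":0.5},{"offset":[0,0,45],"turn":[0,0,0],"gripper":0.5},{"offset":[0,0,60],"turn":[0,0,0],"gripper":0.5},{"offset":[0,0,80],"turn":[0,0,0],"gripper":0.5},{"offset":[0,0,100],"turn":[0,0,0],"gripper":0.5},{"offset":[0,0,120],"turn":[0,0,0],"gripper":0.5}]' && python3 -m crank '[{"offset":[0,0,25],"turn":[0,0,0],"gripper":0.5},{"offset":[0,0,25],"turn":[0,0,0],"gripper":0.5},{"offset":[0,0,25],"turn":[0,0,0],"gripper":0.5}]'
python3 - <<'E'
from h import *
fs=[cam('side')[0],cam('wrist')[0]]
cv2.imwrite('pics/l1.png',np.hstack([cv2.resize(fs[0][60:260,150:400],(400,320)),cv2.resize(fs[1][60:400,120:520],(400,320))]))
f,K,R,t=cam('top');cv2.imwrite('pics/top1.png',f)
E
```

```text
time: 3.95
tool_pos: [0.571, 0.2371, 0.3728]
tcp_rot: [0.001, 1.0, 0.0, 0.0]
ft_force: [-0.0, -0.3, -1.9]
finger_gap: 0.0666
finger_force: 89.3
time: 4.25
tool_pos: [0.571, 0.2372, 0.3961]
tcp_rot: [0.001, 1.0, 0.0, 0.001]
ft_force: [0.1, 0.0, -3.1]
finger_gap: 0.0664
finger_force: 89.4
```

View pics/l1.png

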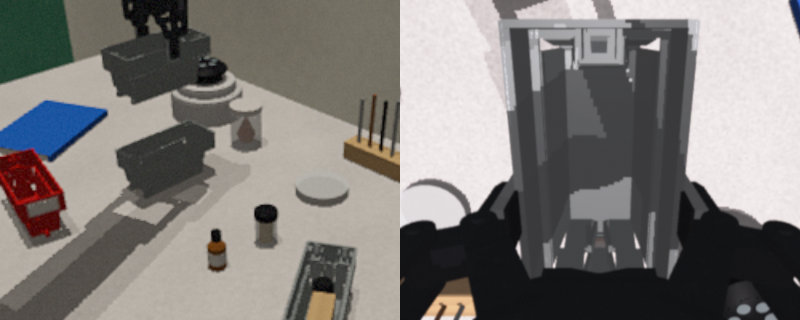

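Lifted cleanly; the lower tote stayed put. The held tote's near rim corners are at about (220,83) and (418,83) in the wrist view. Next I measure the loaded tote by hand from the top picture, then carry and turn.

```bash
python3 -m crank '[{"offset":[-50,-95,20],"turn":[0,0,-25],"gripper":0.5},{"offset":[-50,-95,20],"turn":[0,0,-25],"gripper":0.5},{"offset":[-97,-216,20],"turn":[0,0,-60],"gripper":0.5},{"offset":[-97,-216,20],"turn":[0,0,-60],"gripper":0.5},{"offset":[-97,-216,20],"turn":[0,0,-60],"gripper":0.5},{"offset":[-97,-216,20],"turn":[0,0,-60],"gripper":0.5},{"offset":[-97,-216,20],"turn":[0,0,-60],"gripper":0.5},{"offset":[-97,-216,20],"turn":[0,0,-60],"gripper":0.5}]' >/dev/null&& python3 -m crank '[{"offset":[-97,-216,0],"turn":[0,0,-60],"gripper":0.5},{"offset":[-97,-216,0],"turn":[0,0,-60],"gripper":0.5},{"offset":[-97,-216,0],"turn":[0,0,-60],"gripper":0.5},{"offset":[-97,-216,0],"turn":[0,0,-60],"gripper":0.5},{"offset":[-97,-216,0],"turn":[0,0,-60],"gripper":0.5},{"offset":[-97,-216,0],"turn":[0,0,-60],"gripper":0.5},{"offset":[-97,-216,0],"turn":[0,0,-60],"gripper":0.5},{"offset":[-97,-216,0],"turn":[0,0,-60],"gripper":0.5}]' && python3 -m crank '[{"offset":[-47,-105,0],"turn":[0,0,-29],"gripper":0.5},{"offset":[-47,-105,0],"turn":[0,0,-29],"gripper":0.5},{"offset":[-47,-105,0],"turn":[0,0,-29],"gripper":0.5},{"offset":[-47,-105,0],"turn":[0,0,-29],"gripper":0.5},{"offset":[-47,-105,0],"turn":[0,0,-29],"gripper":0.5}]' && python3 -m crank '[{"offset":[0,0,30],"turn":[12.9,-21.4,0],"gripper":0.5},{"offset":[0,0,30],"turn":[12.9,-21.4,0],"gripper":0.5},{"offset":[0,0,30],"turn":[12.9,-21.4,0],"gripper":0.5},{"offset":[0,0,30],"turn":[12.9,-21.4,0],"gripper":0.5},{"offset":[0,0,30],"turn":[12.9,-21.4,0],"gripper":0.5}]'
python3 - <<'E'
from h import *
f,K,R,t=cam('wrist');np.savez('w3.npz',K=K,R=R,t=t);cv2.imwrite('pics/w3.png',f)
from bench import monitor;s=monitor.state();print(np.degrees(s['joint_pos']).round(1),s['joint_vel'].round(3) if hasattr(s['joint_vel'],'round') else s['joint_vel'])
E
```

```text
time: 6.0
tool_pos: [0.3771, -0.195, 0.415]
tcp_rot: [0.866, 0.5, -0.0, -0.001]
ft_force: [-0.5, 0.0, -1.8]
finger_gap: 0.0662
finger_force: 90.4
time: 6.5
tool_pos: [0.3301, -0.3, 0.4152]
tcp_rot: [0.963, 0.269, -0.0, -0.0]
ft_force: [-1.2, 0.6, -1.4]
finger_gap: 0.0665
finger_force: 90.4
time: 7.0
tool_pos: [0.3302, -0.2996, 0.4453]
tcp_rot: [0.941, 0.262, 0.206, -0.058]
ft_force: [-1.0, 0.1, -2.1]
finger_gap: 0.0666
finger_force: 90.5
[-52.7 -12.1  91.   24.9  97.5  10.2] [ 0.001  0.003 -0.005  0.012 -0.003  0.013]
```

View pics/w3.png

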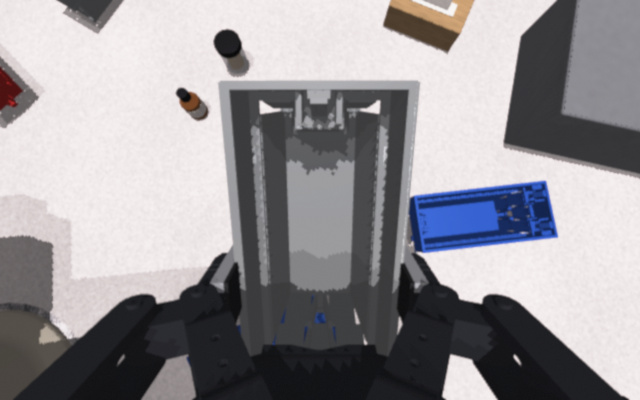

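The held tote hides the loaded one in this view; its near rim corners are at (220,83) and (418,83). I'll level the tool and view from the side.

```bash
python3 -m crank '[{"offset":[180,-74,0],"turn":[-12.9,21.4,0],"gripper":0.5},{"offset":[180,-74,0],"turn":[-12.9,21.4,0],"gripper":0.5},{"offset":[180,-74,0],"turn":[-12.9,21.4,0],"gripper":0.5},{"offset":[180,-74,0],"turn":[-12.9,21.4,0],"gripper":0.5},{"offset":[180,-74,0],"turn":[-12.9,21.4,0],"gripper":0.5},{"offset":[180,-74,0],"turn":[-12.9,21.4,0],"gripper":0.5},{"offset":[180,-74,0],"turn":[-12.9,21.4,0],"gripper":0.5}]'
python3 - <<'E'
from h import *
f,K,R,t=cam('wrist');np.savez('w4.npz',K=K,R=R,t=t);cv2.imwrite('pics/w4.png',f)
cv2.imwrite('pics/w4z.png',cv2.resize(f[40:290,60:393],(800,600),interpolation=cv2.INTER_CUBIC))
E
```

```text
time: 7.75
tool_pos: [0.5098, -0.3733, 0.4465]
tcp_rot: [0.964, 0.267, -0.0, 0.001]
ft_force: [-0.1, -0.2, -1.9]
finger_gap: 0.0662
finger_force: 90.4
```

View pics/w4z.png

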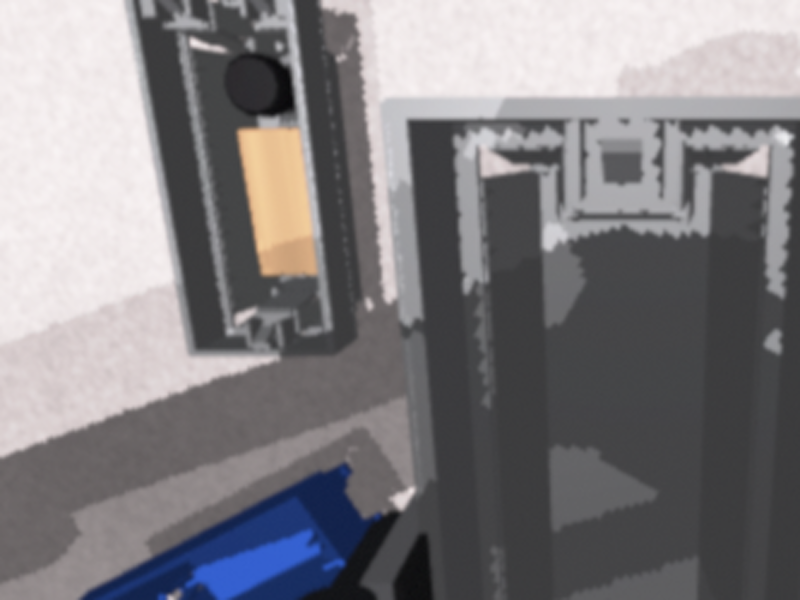

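The loaded tote (eyepiece and slide box inside) has its near rim corners at about (138,187) and (199,187) in the full frame. The held tote's near-left rim corner is at (220,82). I'll refine the edges numerically.

```bash
cat >fit.py <<'E'
from h import *
from scipy.ndimage import map_coordinates
def edges(img,K,R,t,pose,z,sides,half=(.081,.034),n=25,w=5,rng=(-.9,.9),sign=None):
    """find strongest-gradient pixel along image normal of each rim edge; returns world pts per side"""
    g=cv2.GaussianBlur(cv2.cvtColor(img,cv2.COLOR_BGR2GRAY),(0,0),.7).astype(float)
    c,s=np.cos(pose[2]),np.sin(pose[2]);out={}
    S={'L':((-1,1),(1,1)),'R':((-1,-1),(1,-1)),'N':((-1,-1),(-1,1)),'F':((1,-1),(1,1))}
    for k in sides:
        a,b=[np.array(q)*half for q in S[k]];u=np.linspace(rng[0],rng[1],n)[:,None]*.5+.5
        P=a+(b-a)*u;m=np.array({'L':(0,1),'R':(0,-1),'N':(-1,0),'F':(1,0)}[k])
        W=lambda Q:np.c_[pose[0]+c*Q[:,0]-s*Q[:,1],pose[1]+s*Q[:,0]+c*Q[:,1],np.full(len(Q),z)]
        d=np.arange(-w,w+.01,.25)*1e-3
        prof=[]
        for q in P:
            px=proj(W(q+d[:,None]*m),K,R,t);prof.append(map_coordinates(g,[px[:,1],px[:,0]],order=1,mode='nearest'))
        G=np.gradient(np.array(prof),axis=1);sg=(sign or {}).get(k,0);G=np.abs(G) if not sg else G*sg
        out[k]=(d[G.argmax(1)]*1e3,np.mean(prof,0))
    return out
E
cat >clk.py <<'E'
from h import *
def clickfit(L,Rr,N,z,a,x0):
    f=lambda p:np.concatenate([ (q:=(plane(P,z,*a)[:,:2]-p[:2]))@v-o for P,v,o in ((L,np.array([-np.sin(p[2]),np.cos(p[2])]),.034),(Rr,np.array([np.sin(p[2]),-np.cos(p[2])]),.034),(N,np.array([-np.cos(p[2]),-np.sin(p[2])]),.081))])
    r=least_squares(f,x0,loss='soft_l1',f_scale=.001);return r.x,(r.fun*1e3).round(1)
E
python3 - <<'E'
from fit import *;from clk import *
d=np.load('w4.npz');a=(d['K'],d['R'],d['t']);img=cv2.imread('pics/w4.png')
Z=lambda *p:[(60+x/2.4024,40+y/2.4) for x,y in p]
p,r=clickfit(Z((128,0),(188,352)),Z((300,20),(334,340)),Z((190,354),(330,354)),.078,a,[.474,-.197,.54])
print('click',p,np.degrees(p[2]),r)
for k,(e,m) in edges(img,*a,p,.078,'LRN',rng=(-.9,.5)).items():print(k,e,'\n',m[::2].round().astype(int))
d=np.load('top0.npz');a=(d['K'],d['R'],d['t']);img=cv2.imread('pics/top0.png')
for k,(e,m) in edges(img,*a,p,.078,'LRNF',w=8).items():print('top',k,np.median(e),e[::3],'\n',m[::3].round().astype(int))
E
```

```text
click [ 0.47173392 -0.19872999  0.53307709] 30.543067231793728 [ 0.8  0.8  1.1  0.6  0.2 -0.2]
L [-1.5  -2.25 -2.5  -1.75 -1.25 -2.25 -1.75 -1.5  -1.25 -2.25 -2.   -1.5
 -1.25 -1.   -1.75 -1.75 -1.5  -1.   -0.75 -0.75 -1.5  -1.25 -1.5  -1.
 -1.  ] 
 [ 60  62  64  69  77  88 103 118 134 147 159 169 178 188 198 209 217 224
 228 230 231]
R [ 0.   -0.75 -0.25  0.25 -0.25  0.25 -0.25  0.25 -0.25  0.25 -0.5   0.5
  0.   -1.   -0.5  -0.5   0.   -1.    0.   -0.75 -1.25 -0.75 -5.   -4.5
 -5.  ] 
 [153 157 160 163 165 163 158 149 135 118 102  87  75  68  63  61  60  60
  60  60  60]
N [-0.5  -0.5  -0.5  -0.5   0.    0.   -0.25  0.   -0.25  0.75  0.75 -5.
 -2.75  3.25  3.25  4.5   5.    5.   -0.25  0.25 -1.   -1.25 -1.25 -1.25
 -0.75] 
 [ 82  83  84  86  88  92  97 103 109 116 124 132 139 145 149 150 151 149
 147 144 140]
top L 6.500000000000001 [4.75 6.75 5.25 6.25 5.25 6.5  5.5  7.   6.  ] 
 [109 110 111 112 113 114 114 115 114 111 108 103  98  94  92  92  94  99
 105 113 121 129]
top R -2.2500000000000004 [-2.5  -1.75 -3.25 -1.75 -3.5  -1.5  -3.5  -2.5  -1.  ] 
 [ 92  88  84  81  82  85  91  99 108 117 125 132 138 142 145 147 149 150
 150 150 151 150]
top N -2.0 [-4.75 -2.   -2.   -2.75 -2.25 -2.5  -1.5  -1.75 -1.25] 
 [ 87  86  85  86  88  93  99 107 115 123 130 137 141 145 148 149 150 151
 151 152 152 152]
top F -3.2500000000000004 [-1.5  -3.25 -5.25 -1.5  -8.   -8.   -1.25 -3.5   6.25] 
 [ 94  96  99 101 105 108 112 115 119 123 127 130 132 134 135 136 136 137
 138 139 141 142]
```

```bash
python3 - <<'E'
from fit import *
from bench import monitor
s=monitor.state();T=np.array(s['tool_pos']);M=Ro.from_quat(s['tcp_rot']).as_matrix();print(T,np.degrees(np.arctan2(M[1,0],M[0,0])),M[:,2].round(4))
d=np.load('w4.npz');a=(d['K'],d['R'],d['t']);img=cv2.imread('pics/w4.png')
h=np.arctan2(M[1,0],M[0,0])
# held tote: heading h+pi; its card end is toward -h ; end nearest top of image = F for pose yaw h
ax=T+M[:,2]*.144
for k,(e,m) in edges(img,*a,(ax[0],ax[1],h),ax[2],'LRF',w=6,rng=(-.9,.9)).items():print(k,e,'\n',m[::2].round().astype(int))
E
```

```text
[ 0.50932863 -0.37327248  0.44732685] 30.956533260212197 [ 0.0012 -0.0021 -1.    ]
L [ 6.   -4.25 -4.5   4.5   6.   -6.   -1.5   0.    2.    2.25 -0.25 -0.5
 -0.5  -0.5   4.5   1.   -2.75 -2.75 -2.5  -2.75 -2.75  3.    3.    3.
 -2.75] 
 [50 50 50 50 50 51 58 73 83 84 83 81 80 81 85 90 86 79 70 62 60 60 60 60
 59]
R [ 4.5   4.   -0.25  3.    0.75  4.5  -2.5  -0.75  1.25  1.25 -1.   -1.
  5.25  2.    6.    0.25  0.25  0.   -3.5  -3.5   6.    5.5  -3.5  -3.5
 -3.5 ] 
 [50 50 50 51 55 68 80 83 84 83 80 79 85 92 90 86 84 83 82 82 83 83 85 90
 97]
F [-1.5  -4.5  -4.5  -6.   -4.5  -4.5  -4.5  -4.5  -4.5  -4.5  -4.5  -1.5
 -4.5  -1.75 -4.5  -1.75 -4.5  -4.5  -4.5  -4.5  -4.5  -4.5  -4.75 -4.75
 -4.75] 
 [116 102 105 144 174 180 180 181 188 209 225 227 227 227 227 228 228 228
 229 230 230 231 231 232 232]
```

```bash
python3 -m crank '[{"offset":[-36,176,0],"turn":[0,0,0],"gripper":0.5},{"offset":[-36,176,0],"turn":[0,0,0],"gripper":0.5},{"offset":[-36,176,0],"turn":[0,0,0],"gripper":0.5},{"offset":[-36,176,0],"turn":[0,0,0],"gripper":0.5},{"offset":[-36,176,-40],"turn":[0,0,0],"gripper":0.5},{"offset":[-36,176,-80],"turn":[0,0,0],"gripper":0.5},{"offset":[-36,176,-110],"turn":[0,0,0],"gripper":0.5},{"offset":[-36,176,-110],"turn":[0,0,0],"gripper":0.5}]'
python3 -m crank '[{"offset":[0,0,0],"turn":[0,0,0],"gripper":0.5},{"offset":[0,0,0],"turn":[0,0,0],"gripper":0.5}]'
cat >chk.py <<'E'
from fit import *
from bench import monitor
import sys
s=monitor.state();T=np.array(s['tool_pos']);M=Ro.from_quat(s['tcp_rot']).as_matrix();h=np.arctan2(M[1,0],M[0,0])
print(s['time'],T.round(4),np.degrees(h).round(2),M[:,2].round(4),s['ft_force'])
a=T+M[:,2]*.144-.0015*M[:,0]
np.savez('chk.npz',T=T,M=M)
for n in('side','top','wrist'):
    f,K,R,t=cam(n);cv2.imwrite(f'pics/{n}_{sys.argv[1]}.png',f);np.savez(f'{n}_{sys.argv[1]}.npz',K=K,R=R,t=t)
    print(n,'held rim FL FR NR NL',[proj([[a[0]+np.cos(h)*x-np.sin(h)*y,a[1]+np.sin(h)*x+np.cos(h)*y,a[2]]],K,R,t)[0].round(1).tolist() for x,y in((.081,.034),(.081,-.034),(-.081,-.034),(-.081,.034))])
E
python3 chk.py A
```

```text
time: 8.6
tool_pos: [0.4723, -0.1972, 0.3326]
tcp_rot: [0.964, 0.267, -0.002, -0.002]
ft_force: [-0.4, 0.3, -1.3]
finger_gap: 0.0664
finger_force: 90.6
time: 8.8
tool_pos: [0.4741, -0.1981, 0.339]
tcp_rot: [0.964, 0.267, 0.002, 0.002]
ft_force: [0.5, -0.4, -1.8]
finger_gap: 0.0665
finger_force: 90.6
8.8 [ 0.4741 -0.1981  0.339 ] 30.91 [ 0.0047 -0.0026 -1.    ] [ 0.46228848 -0.39451779 -1.81467337]
side held rim FL FR NR NL [[344.9, 162.5], [378.6, 166.5], [367.6, 214.3], [327.8, 208.7]]
top held rim FL FR NR NL [[346.5, 183.8], [369.7, 169.1], [405.2, 224.6], [381.9, 239.5]]
wrist held rim FL FR NR NL [[221.2, 78.9], [419.6, 78.9], [388.6, 427.1], [251.3, 427.4]]
```

```bash
python3 - <<'E'
from fit import *
d=np.load('chk.npz');T,M=d['T'],d['M'];h=np.arctan2(M[1,0],M[0,0])
a=T+M[:,2]*.144-.0015*M[:,0]
o=[]
for n,x,y,w,hh,W in(('side',305,145,100,130,460),('top',330,160,90,158,340)):
    f=cv2.imread(f'pics/{n}_A.png');q=np.load(f'{n}_A.npz');c=(q['K'],q['R'],q['t'])
    s=W/w;im=cv2.convertScaleAbs(cv2.resize(f[y:y+hh,x:x+w],(W,598),interpolation=cv2.INTER_CUBIC),alpha=1.4,beta=15)
    sy=598/hh
    for (cx,cy,cz,yaw),col in(((a[0],a[1],a[2],h),(0,255,0)),((.4717,-.1973,.078,np.radians(30.9)),(0,0,255)),((.4717,-.1973,.046,np.radians(30.9)),(0,160,255))):
        X=[(cx+np.cos(yaw)*u-np.sin(yaw)*v,cy+np.sin(yaw)*u+np.cos(yaw)*v,cz) for u,v in((.081,.034),(.081,-.034),(-.081,-.034),(-.081,.034))]
        p=(proj(X,*c)-[x-.5,y-.5])*[s,sy]-.5
        cv2.polylines(im,[p.round().astype(int)],True,col)
    o.append(im)
cv2.imwrite('pics/cmp.png',np.hstack(o))
E
```

View pics/cmp.png

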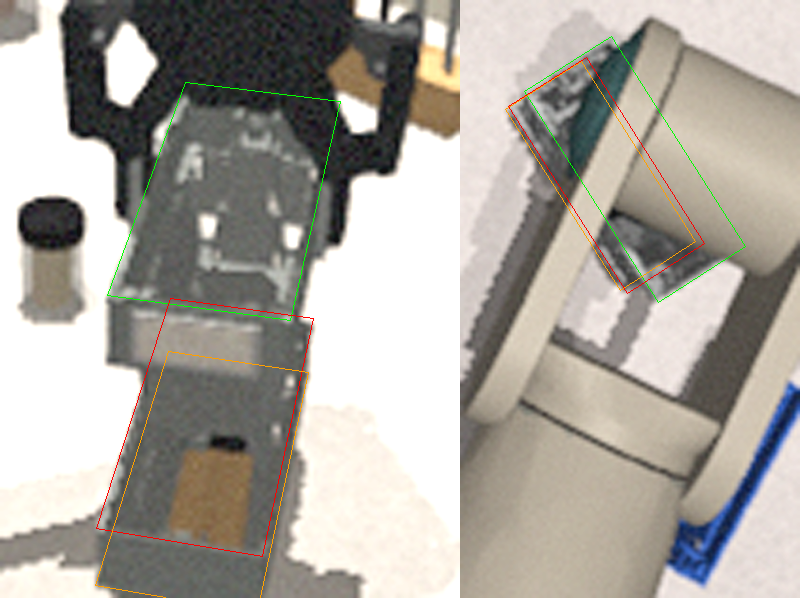

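The last view shows the card on the held tote's near end, as wanted. In both cameras the predicted outlines match: held near-left corner at (108,297), loaded at (97,528) in the crop. I'll lower it slowly and watch the force.

```bash
python3 -m crank '[{"offset":[0,0,-12],"turn":[0,0,0],"gripper":0.5},{"offset":[0,0,-24],"turn":[0,0,0],"gripper":0.5},{"offset":[0,0,-34],"turn":[0,0,0],"gripper":0.5},{"offset":[0,0,-34],"turn":[0,0,0],"gripper":0.5},{"offset":[0,0,-34],"turn":[0,0,0],"gripper":0.5},{"offset":[0,0,-34],"turn":[0,0,0],"gripper":0.5},{"offset":[0,0,-34],"turn":[0,0,0],"gripper":0.5},{"offset":[0,0,-34],"turn":[0,0,0],"gripper":0.5}]';python3 - <<'E'
from bench import monitor
from scipy.spatial.transform import Rotation as Ro
s=monitor.state();print(s['tool_pos'],Ro.from_quat(s['tcp_rot']).as_matrix()[:,2].round(4),s['ft_force'],s['torque'])
E
```

```text
time: 9.75
tool_pos: [0.4742, -0.1979, 0.3022]
tcp_rot: [0.964, 0.267, 0.0, 0.0]
ft_force: [0.4, -0.8, -1.9]
finger_gap: 0.0659
finger_force: 90.7
[ 0.47418654 -0.19786023  0.30216737] [ 8.e-04 -4.e-04 -1.e+00] [ 0.35508306 -0.8463157  -1.88921539] [-0.02473442 -0.03570435 -0.00273321]
```

```bash
python3 -m crank '[{"offset":[-1,1,0],"turn":[0,0,0],"gripper":0.5},{"offset":[-1,1,-2],"turn":[0,0,0],"gripper":0.5},{"offset":[-1,1,-4],"turn":[0,0,0],"gripper":0.5},{"offset":[-1,1,-5],"turn":[0,0,0],"gripper":0.5},{"offset":[-1,1,-5],"turn":[0,0,0],"gripper":0.5}]';python3 -m crank '[{"offset":[0,0,-1],"turn":[0,0,0],"gripper":0.5},{"offset":[0,0,-2],"turn":[0,0,0],"gripper":0.5},{"offset":[0,0,-2],"turn":[0,0,0],"gripper":0.5}]';python3 -m crank '[{"offset":[0,0,-1],"turn":[0,0,0],"gripper":0.5},{"offset":[0,0,-2],"turn":[0,0,0],"gripper":0.5},{"offset":[0,0,-2],"turn":[0,0,0],"gripper":0.5}]'
```

```text
time: 10.25
tool_pos: [0.4731, -0.1968, 0.2964]
tcp_rot: [0.964, 0.267, -0.0, -0.0]
ft_force: [0.0, 0.5, -2.2]
finger_gap: 0.0665
finger_force: 90.7
time: 10.55
tool_pos: [0.4731, -0.1969, 0.2947]
tcp_rot: [0.964, 0.267, -0.0, 0.0]
ft_force: [-0.9, 0.5, -1.2]
finger_gap: 0.0666
finger_force: 90.8
time: 10.85
tool_pos: [0.4731, -0.197, 0.293]
tcp_rot: [0.964, 0.267, 0.0, 0.0]
ft_force: [-1.9, -0.8, 1.4]
finger_gap: 0.0664
finger_force: 91.2
```

```bash
python3 -m crank '[{"offset":[0,0,-1],"turn":[0,0,0],"gripper":0.5},{"offset":[0,0,-1],"turn":[0,0,0],"gripper":0.5}]';python3 -m crank '[{"offset":[0,0,-1],"turn":[0,0,0],"gripper":0.5},{"offset":[0,0,-1],"turn":[0,0,0],"gripper":0.5}]'; python3 -c "
from bench import monitor
s=monitor.state();print(s['torque'],s['ft_force'])"
```

```text
time: 11.05
tool_pos: [0.4731, -0.1969, 0.2919]
tcp_rot: [0.964, 0.267, 0.0, 0.0]
ft_force: [-2.6, -1.0, 2.9]
finger_gap: 0.0669
finger_force: 91.3
time: 11.25
tool_pos: [0.4731, -0.197, 0.291]
tcp_rot: [0.964, 0.267, 0.0, 0.0]
ft_force: [-2.5, -0.9, 3.8]
finger_gap: 0.0662
finger_force: 91.5
[-0.14929956  0.17663035  0.06043542] [-2.45393505 -0.92157203  3.76816078]
```

Contact is only at the +heading end, and it pushes back along the heading. I'll shift about 1.5 mm back.

```bash
python3 -m crank '[{"offset":[-0.7,-0.4,1],"turn":[0,0,0],"gripper":0.5},{"offset":[-1.4,-0.8,1],"turn":[0,0,0],"gripper":0.5},{"offset":[-1.4,-0.8,0],"turn":[0,0,0],"gripper":0.5},{"offset":[-1.4,-0.8,0],"turn":[0,0,0],"gripper":0.5}]'; python3 -c "
from bench import monitor
s=monitor.state();print(s['torque'],s['ft_force'])"
```

```text
time: 11.65
tool_pos: [0.4719, -0.1976, 0.2911]
tcp_rot: [0.964, 0.267, 0.0, 0.0]
ft_force: [0.1, -1.3, 3.1]
finger_gap: 0.0666
finger_force: 91.6
[-0.0629042  -0.13745149 -0.00436854] [ 0.1364521  -1.2585755   3.10380215]
```

```bash
cat >ft.py <<'E'
import numpy as np
from bench import monitor
s=monitor.state();h=np.radians(30.9);H=np.array([np.cos(h),np.sin(h)]);L=np.array([-H[1],H[0]])
F=np.array(s['ft_force'])-[0,0,-1.9];t=np.array(s['torque'])-[-.025,-.036,-.003];z=s['tool_pos'][2]-.07
tx,ty=t[0]-z*F[1],t[1]+z*F[0];r=np.array([-ty,tx])/F[2]
print('Fz %.1f Fh %.1f Fl %.1f  contact h %.3f l %.3f tz %.3f z %.4f'%(F[2],F[:2]@H,F[:2]@L,r@H,r@L,t[2],s['tool_pos'][2]))
E
python3 -m crank '[{"offset":[0.3,-0.6,0],"turn":[0,0,0],"gripper":0.5},{"offset":[0.3,-0.6,-0.5],"turn":[0,0,0],"gripper":0.5},{"offset":[0.3,-0.6,-1],"turn":[0,0,0],"gripper":0.5}]';python3 ft.py; python3 -m crank '[{"offset":[0,0,-1],"turn":[0,0,0],"gripper":0.5},{"offset":[0,0,-1],"turn":[0,0,0],"gripper":0.5}]'>/dev/null;python3 ft.py
```

```text
time: 11.95
tool_pos: [0.4722, -0.1981, 0.2901]
tcp_rot: [0.964, 0.267, 0.0, 0.0]
ft_force: [0.8, 1.2, 6.6]
finger_gap: 0.0662
finger_force: 91.8
Fz 8.5 Fh 1.3 Fl 0.7  contact h -0.028 l 0.027 tz 0.110 z 0.2901
Fz 4.6 Fh -0.5 Fl -0.5  contact h 0.104 l 0.021 tz 0.057 z 0.2887
```

```bash
for i in 1 2 3; do python3 -m crank '[{"offset":[0,0,-1],"turn":[0,0,0],"gripper":0.5},{"offset":[0,0,-1],"turn":[0,0,0],"gripper":0.5}]'>/dev/null;python3 ft.py; done
```

```text
Fz 2.7 Fh 2.2 Fl -1.1  contact h -0.124 l 0.012 tz -0.011 z 0.2874
Fz 3.5 Fh 0.9 Fl -1.8  contact h 0.005 l 0.074 tz -0.024 z 0.2865
Fz 3.4 Fh 1.2 Fl 0.6  contact h -0.013 l -0.079 tz -0.009 z 0.2855
```

```bash
for i in 1 2 3; do python3 -m crank '[{"offset":[0,0,-1],"turn":[0,0,0],"gripper":0.5},{"offset":[0,0,-1],"turn":[0,0,0],"gripper":0.5}]'>/dev/null;python3 ft.py; done
```

```text
Fz 1.1 Fh 1.8 Fl -0.1  contact h -0.165 l -0.049 tz 0.030 z 0.2845
Fz -0.1 Fh -0.2 Fl -0.3  contact h -1.685 l 1.671 tz -0.001 z 0.2831
Fz 0.4 Fh 1.2 Fl -0.1  contact h -0.627 l 0.230 tz 0.040 z 0.2823
```

```bash
for i in 1 2 3; do python3 -m crank '[{"offset":[0,0,-1],"turn":[0,0,0],"gripper":0.5},{"offset":[0,0,-1],"turn":[0,0,0],"gripper":0.5}]'>/dev/null;python3 ft.py; done
```

```text
Fz 6.2 Fh -1.1 Fl 2.4  contact h -0.003 l 0.016 tz -0.060 z 0.2821
Fz 11.9 Fh -2.2 Fl 4.8  contact h -0.005 l 0.022 tz -0.035 z 0.2820
Fz 18.3 Fh -4.0 Fl 6.3  contact h -0.001 l 0.027 tz -0.073 z 0.2819
```

Hard stop at z=0.282, exactly the home height, and loaded evenly at both ends. I'll ease to about 15 N and hold.

```bash
python3 -m crank '[{"offset":[0,0,0.6],"turn":[0,0,0],"gripper":0.5},{"offset":[0,0,0.6],"turn":[0,0,0],"gripper":0.5}]'>/dev/null;python3 ft.py; for i in 1 2; do python3 -m crank '[{"offset":[0,0,0],"turn":[0,0,0],"gripper":0.5},{"offset":[0,0,0],"turn":[0,0,0],"gripper":0.5},{"offset":[0,0,0],"turn":[0,0,0],"gripper":0.5}]'>/dev/null;python3 ft.py; done
```

```text
Fz 14.1 Fh -2.9 Fl 6.2  contact h -0.002 l 0.014 tz -0.054 z 0.2820
Fz 14.5 Fh -3.1 Fl 5.4  contact h -0.001 l 0.019 tz -0.053 z 0.2820
Fz 14.9 Fh -3.7 Fl 6.4  contact h 0.010 l 0.010 tz -0.014 z 0.2820
```

```bash
python3 -m crank '[{"offset":[0,0,1],"turn":[0,0,0],"gripper":0.5},{"offset":[0,0,2],"turn":[0,0,0],"gripper":0.5},{"offset":[0,0,2],"turn":[0,0,0],"gripper":0.5}]' 20 >/dev/null;python3 ft.py; python3 -m crank '[{"offset":[0,0,0],"turn":[0,0,0],"gripper":0.85},{"offset":[0,0,0],"turn":[0,0,0],"gripper":1},{"offset":[0,0,0],"turn":[0,0,0],"gripper":1},{"offset":[0,0,0],"turn":[0,0,0],"gripper":1},{"offset":[0,0,0],"turn":[0,0,0],"gripper":1},{"offset":[0,0,0],"turn":[0,0,0],"gripper":1}]' && python3 -m crank '[{"offset":[0,0,5],"turn":[0,0,0],"gripper":1},{"offset":[0,0,15],"turn":[0,0,0],"gripper":1},{"offset":[0,0,40],"turn":[0,0,0],"gripper":1},{"offset":[0,0,80],"turn":[0,0,0],"gripper":1},{"offset":[0,0,110],"turn":[0,0,0],"gripper":1},{"offset":[0,0,110],"turn":[0,0,0],"gripper":1},{"offset":[0,0,110],"turn":[0,0,0],"gripper":1}]'
python3 chk.py B
python3 - <<'E'
from fit import *
q=np.load('wrist_B.npz');a=(q['K'],q['R'],q['t']);img=cv2.imread('pics/wrist_B.png')
for k,(e,m) in edges(img,*a,(.4712,-.1982,np.radians(30.9)),.138,'LRFN',w=8,rng=(-.8,.8)).items():print(k,e[::2],'\n',m[::3].round().astype(int))
E
```

```text
Fz 3.8 Fh 1.1 Fl 1.5  contact h -0.073 l 0.030 tz -0.046 z 0.2821
time: 15.65
tool_pos: [0.472, -0.1982, 0.2823]
tcp_rot: [0.964, 0.267, 0.0, 0.0]
ft_force: [0.2, -0.3, -0.3]
finger_gap: 0.0854
finger_force: 0.0
time: 16.35
tool_pos: [0.472, -0.1982, 0.3936]
tcp_rot: [0.964, 0.267, 0.001, 0.001]
ft_force: [-0.0, -0.2, -0.7]
finger_gap: 0.0856
finger_force: 0.0
16.35 [ 0.472  -0.1982  0.3936] 30.93 [ 0.0021 -0.0011 -1.    ] [-0.03559914 -0.15854232 -0.65759139]
side held rim FL FR NR NL [[345.0, 138.4], [380.2, 142.2], [369.0, 187.5], [327.2, 182.1]]
top held rim FL FR NR NL [[348.4, 183.0], [373.1, 167.4], [410.9, 226.5], [386.2, 242.4]]
wrist held rim FL FR NR NL [[221.0, 77.4], [422.7, 77.3], [390.1, 429.1], [251.7, 428.8]]
L [ 0.25 -3.25  6.75  0.    0.25  0.5   0.25  0.5   0.75  0.25 -3.   -3.5
 -3.25] 
 [ 86  80  69  61  59  66  80  98 109 117 129 148 169 180 183 183 182 182
 181 181 180 180]
R [ 1.25  0.75  1.    1.25  1.    1.25  0.75 -1.25 -2.5  -3.   -2.75 -6.5
 -2.75] 
 [ 96  93  82  69  60  58  64  79  94 103 111 125 146 167 180 185 187 188
 188 189 191 192]
F [-3.75 -3.75 -3.75 -8.   -3.75 -5.   -8.   -3.75 -3.75 -5.75 -3.75 -3.75
 -3.75] 
 [137 152 152 137 120 123 146 165 174 185 196 203 204 205 205 204 204 206
 208 211 212 212]
N [ 1.25  1.25  1.25  1.25  5.25  5.    1.25  1.25  2.25  4.25  7.25  3.25
 -1.5 ] 
 [ 72  72  73  74  75  75  76  78  83  91 100 108 115 121 121 119 115 111
 107 103  99  96]
```

The released tote's rim fits a level 162 x 68 outline at 0.138 m height, which is home. Handing in.

```bash
python3 -c "
from bench import robot
print(robot.sign_off())"
```

```text
the job is handed in; nothing more can be done
None
```

I turned the empty tote end for end, seated it in the loaded tote's pockets, pressed it home at about 15 N for 0.6 s, released it and handed the job in at about 16 s; the sign-off returned no verdict. It stopped hard at the expected height with the load even at both ends, and its rim measured level there afterwards, but I didn't check the contents or other objects after release.

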